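# Load the vial blocks onto the autosampler deck

## Robot

A 6-joint arm with a two-finger parallel gripper is mounted at the origin on the work surface. World frame = base frame: x ahead of the robot, y to its left, z up, the work surface at z = 0. Lengths are in m, angles in rad, forces in N, time in s.
With the tool pointing down it reaches from about 0.425 to 0.95 m from the base axis. Payload 3.5 kg.
Tool frame: the origin (TCP) lies on the centre line of the jaws, within the pads' length; the fingertips stand 11 mm ahead of it and the grasp point (between the pads) lies 8 mm behind it; z points along the fingers, y is the line along which they close (so a half turn about z gives the same grasp; the last joint's range is limited). The gripper opens to 85 mm and grips with 20 to 120 N. Pads are 22 mm wide; open, the fingers measure 114 mm over their backs; the gripper's body (76 mm by 85 mm) begins 54 mm behind the grasp point. The pads swing forward as they close: fully open they stand 13 mm farther back than shut.
Start: joints at [-1.26, 0.286, 1.577, -0, 1.279, -0.15], TCP at [0.3, -0.605, 0.242] pointing down, gripper open.
Joint ranges: [-2.77, 2.77], [-0.9, 2.22], [0.21, 2.48], [-1.53, 4.67], [0.24, 2.81], [-2.84, 2.84]. Speed limits (rad/s): [2.79, 2.79, 3.14, 3.14, 3.14, 3.14].

## Interface

Orientations are given as a unit quaternion [x, y, z, w].
In Python, from workcell import env gives the robot as it stands.
- The arm moves only by the tool send_rows, never from a script. Its argument "rows" is a list of rows, each a list of 6 numbers: the shift along the tool's x, y, z in m, then the turn, a rotation vector about the tool's x, y, z in degrees. A call has 1 to 5 rows; each row is the pose to reach, as a shift and turn from the pose commanded when the call began, along the tool's axes at that moment; what a row does not reach only later rows make up. A row lasts 1/12 s, in which the tool goes at most 41.7 mm and 7.16 degrees, less where a joint would pass 70% of its speed; a pose out of reach is approached as far as the arm can. A call with a gripper value outside its range is refused whole. "jaw" is the closure in counts, from 0 (fully open) to 255 (shut), set as the call begins (left out, the last holds). The fingers move at their own pace and stop on an object; "force" is the grip in N (left out, the last holds). Time passes only in rows, so rows that repeat a pose let the fingers close. It gives the time, the measured TCP pose, the force, the opening and the grip force at its end, in the units of the state.
- env.get_obs(): the state, without advancing time (a new reading comes with each control period).
- env.capture(name): name is "scene" or "top"; returns a dict with "image" (420x560x3 uint8, red, green, blue), "mtx" (3x3 intrinsics, pixels), "D" ([k1, k2, p1, p2, k3] as OpenCV has them; the pictures are not rectified), "rvec" (rotation vector, rad) and "tvec" (3), from world to camera coordinates, as OpenCV has them. Camera axes: x right, y down, z forward; pixel columns grow to the right and rows downward; lengths in m; the calibration is good to about 2 mm. A picture is of the moment at which its call begins. There is no depth.
- env.sign_off(): hands the job in; it is judged then, once.
Trained networks look in a picture, given as the dict that the camera call returned (one of the last four; its "shot" number tells which), for a name from the list of things; names that differ only in an ending like _2 or _b are one class to them, and where a whole thing is asked for, a point or a joint stands for the part that bears it (a point fixed in the world has none). Each returns a list of dicts, best first, with "score" (0 to 1); they miss things now and then, are a little off and sometimes report something else, mostly with a low value. They report only what shows in the picture. A call takes as long as a camera call.
- env.find_in(picture, thing): "bbox" ([left, top, width, height] in pixels, round what is visible of it).
- env.landmark_of(picture, thing): "at" ([column, row] in pixels: a listed point, or the origin of a listed thing).
The state is a dict: "t": time; "joint_pos": joint angles; "joint_velocities": joint speeds; "joint_torque": joint torques, N m; "ee_pos": TCP position; "eef_rot": TCP orientation; "ft_force": force on the tool from outside, world axes, zero at the start; "moment": the same for the moment, N m; "grip_width": finger opening in m; "grip_force": force on a finger pad.
Only numpy, scipy, OpenCV 4.12 (cv2) and the standard library are available. Lean on these libraries where they do the work, as an engineer would, in place of code of your own. Each camera call takes 0.05 s, during which the arm holds its last target. There are 200 camera calls.

## Task

Make the sample deck ready and load it: slide the back rail away from you until its front face stands on the marked line, then tighten its clamp knob all the way. Then bring every vial block that stands in front of the deck over onto it with its wells facing up (they are too broad to grasp: push each against the deck's near edge until it tips over it), and push each block back until it lies square against the rail, the rail staying on the line. Last, press the cap of the compressed-air can fully down for a moment to blow out the wells, let it spring back, and leave the bystanding bottle, beaker and timer alone.

Things in the scene. Friction and masses are not known exactly. Their poses are not given: they have to be found in the camera images.
- deck: fixed white plate, 12 mm thick, 240 mm deep (x), 520 wide (y). Origin: middle of its near edge, on the bench; x points away from the robot, y left, z up. Its near edge is the fence: a block with its foot against it, pushed 75 mm up (some 4 N) forward and upward along its turn about the edge (a level push jams), falls over from 45 degrees on, wells up, near end 12 mm over the edge; pushed low it slides
- mark: thin dark line across the deck, 3 mm wide, parallel to the near edge and 113 to 125 mm behind it. Origin: middle of the line, on the deck's top; axes as the deck's. The front face of the rail must stand on it, within 5 mm
- rail_face (a point): aluminium back rail on the deck, a bar 460 mm wide (y), 16 thick (x), 40 high. This point: middle of its front face (towards the robot), half-way up, 20 mm above the deck; axes as the deck's. Behind its middle, 30 mm either side, a block 40 mm deep, 36 high carries the knob; elsewhere it can be pinched from above. Slides with 15 N of friction, even when tightened: push blocks onto it with less
- rail (a joint): slide of the rail along the deck's x, m: 0 with its front face 50 mm behind the deck's near edge, growing away from the robot, up to 0.10. Starts between 0 and 0.025
- clamp_grip (a point): black clamp knob on top of the rail's clamp block, 20 mm radius, upright axis 36 mm behind the rail's front face; it moves with the rail. An upstanding bar on it, 40 long, 13 thick, 26 mm high, lies along the rail's x at joint value 0 and is gripped across its thickness from above. This point: the middle of the bar, 11 mm below its top
- clamp (a joint): turn of the clamp knob, rad: 0 loose, grows as it is turned clockwise seen from above, up to the stop at 1.5; tight from 1.2 on. Starts between 0 and 0.2; stays where it is left
- block1_c (a point): white plastic vial block, 70 (x) x 90 (y) x 100 (z) mm, 0.4 to 0.65 kg; this point is its centre. The face with 12 dark flush wells looks along its own -x. At the start it stands on end on the bench (z up, wells towards the robot) in front of the deck, 5 to 25 mm short of its edge, within 0.2 rad of square with it. Too broad to grasp. May be absent
- block2_c (a point): as block1_c, another such block. The plastic is grippy: fingers that rub a block downwards while pushing it make it stick, so let them rise a little when pushing a lying block home or squaring it; a crooked block is squared by pushing the side of its near end that lags
- block3_c (a point): as block1_c, another such block
- cap_top (a point): middle of the top of the white round cap (16 mm radius) of the compressed-air can, which stands fixed to the bench at the left of the deck; cap top about 182 mm above the bench
- cap (a joint): travel of the cap, m: 0 up, 0.008 fully down; sprung, needs about 7 N to be fully down, and springs back. Counts as pressed beyond 0.006
- reagent_c (a point): bystander: amber bottle, 70 mm across, 150 mm tall, to the right of the deck; centre, half-way up
- beaker_c (a point): bystander: glass beaker, 70 mm across, 90 mm tall, to the right of the deck; centre, half-way up
- timer_c (a point): bystander: small white bench timer, 50 x 80 x 60 mm, left of the deck; centre, half-way up

How it is judged:
On the way, in this order (a step that is already met when the one before it is completed fails the run):
1. the rail's front face stands on the marked line while the knob is still loose (x of rail_face in the frame of mark between -0.005 and 0.005 m and value of joint clamp below 0.6 rad), for 0.2 s.
2. the clamp knob is tight, the rail on the line (x of rail_face in the frame of mark between -0.005 and 0.005 m and value of joint clamp above 1.2 rad), for 0.2 s.
3. every block lies on the deck, wells up, square against the rail (angle between each of block1_c, block2_c, block3_c's own x axis and vertical above 3.02 rad and x of block1_c in the frame of rail_face between -0.058 and -0.044 m and angle between the z axis of each of block1_c, block2_c, block3_c and the x axis of rail_face, either way round below 0.09 rad and y of block1_c in the frame of deck between -0.22 and 0.22 m and x of block2_c in the frame of rail_face between -0.058 and -0.044 m and y of block2_c in the frame of deck between -0.22 and 0.22 m and x of block3_c in the frame of rail_face between -0.058 and -0.044 m and y of block3_c in the frame of deck between -0.22 and 0.22 m), for 0.2 s.
4. the cap of the air can is pressed fully down (value of joint cap above 0.006 m), for 0.1 s.
At the end, for the whole second after the job is handed in: Rail face within 5 mm of the line, knob beyond 1.2 rad; every block at rest on the deck, wells up (0.12 rad), far end within 6 mm of the rail, square within 0.09 rad, centre within 220 mm of the deck's middle; cap pressed over 6 mm after loading and up again; bystanders undisturbed (all of step 2 and all of step 3 and value of joint cap below 0.002 m and linear speed of each of block1, block2, block3 below 0.01 m/s); the robot touches nothing.
It fails at once if the reagent is moved by more than 25 mm or tipped (distance of reagent_c from where it was at the start of the episode above 0.025 m or angle between reagent_c's own z axis and vertical above 0.35 rad).
It fails at once if the beaker is moved by more than 25 mm or tipped (distance of beaker_c from where it was at the start of the episode above 0.025 m or angle between beaker_c's own z axis and vertical above 0.35 rad).
It fails at once if the timer is moved by more than 25 mm or tipped (distance of timer_c from where it was at the start of the episode above 0.025 m or angle between timer_c's own z axis and vertical above 0.35 rad).
Of block1, block2, block3 only 2 to 3 are there at a start; the rules pass over those that are not, and their reading is None.
At some moment in a run one of block1, block2, block3 may be knocked a few centimetres aside while the robot is not near it.
Once in a run the grip may slacken for a moment while it holds something.
It also fails if it takes over 210 s, if anything falls off the work surface, if the arm or the gripper's body presses on something with over 40 N, if the wrist force passes 120 N, or if a joint passes its speed limit or range.

## Working session

There is one attempt and no reset: what is moved stays moved. The work goes in short steps, Python scripts to look and compute and a tool call to move; the robot and the scene stay as the last step left them, time stands still between calls to the robot, and variables do not carry over. Pictures are saved under pics/ and viewed, at most 14 in all, crops included, and the job is handed in when it is done.

Besides the shell and the picture viewer there is one more tool, called as name(argument=value, ...) on one line, values as JSON. send_rows: Moves the arm, as the interface text tells. Its arguments: {"type":"object","properties":{"rows":{"type":"array","items":{"type":"array","items":{"type":"number"}}},"jaw":{"type":"number"},"force":{"type":"number"}},"required":["rows"]}

```bash
ls; mkdir -p pics; cat > h.py <<'E'
import numpy as np, cv2
from scipy.spatial.transform import Rotation as R
from workcell import env
def ray(p,px):
    u=cv2.undistortPoints(np.array([[px]],float),p["mtx"],np.array(p["D"],float))[0,0]
    M=cv2.Rodrigues(np.array(p["rvec"],float))[0]; c=-M.T@np.array(p["tvec"],float).ravel()
    return c, M.T@np.array([u[0],u[1],1.])
def onz(p,px,z):
    c,d=ray(p,px); return c+d*(z-c[2])/d[2]
def proj(p,X):
    return cv2.projectPoints(np.array(X,float).reshape(-1,3),np.array(p["rvec"],float),np.array(p["tvec"],float),p["mtx"],np.array(p["D"],float))[0][:,0]
def save(p,n): cv2.imwrite("pics/"+n+".png",p["image"][:,:,::-1])
def tool(target):  # world shift -> tool axes
    o=env.get_obs(); return R.from_quat(o["eef_rot"]).inv().apply(np.array(target)-o["ee_pos"])
E
python3 - <<'E'
from h import *
np.set_printoptions(precision=4,suppress=True)
o=env.get_obs(); print(o)
P={n:env.capture(n) for n in("scene","top")}
for n,p in P.items():
    save(p,n+"0"); print(n,ray(p,(280,210)))
    for t,z in dict(deck=0,mark=.012,rail_face=.032,clamp_grip=.063,block1_c=.05,cap_top=.182,reagent_c=.075,beaker_c=.045,timer_c=.03).items():
        for d in env.landmark_of(p,t)[:4]: print(n,t,round(d["score"],2),np.round(d["at"],1),onz(p,d["at"],z))
E
```

```text
pics
{'t': 0.0, 'joint_pos': array([-1.26  ,  0.2872,  1.5782,  0.    ,  1.2786, -0.15  ]), 'joint_velocities': array([ 0.0013,  0.0004, -0.0001,  0.0002,  0.0002,  0.0015]), 'joint_torque': array([ -0.0019, -40.598 , -29.2629,  -0.0002,   0.0058,   0.    ]), 'ee_pos': array([ 0.3   , -0.604 ,  0.2409]), 'eef_rot': array([ 0.9736,  0.2284, -0.0001, -0.0012]), 'ft_force': array([-0.6447,  0.3735,  0.1503]), 'moment': array([-0.0023, -0.0101,  0.0106]), 'grip_force': 0.0, 'grip_width': 0.08556715813586704}
scene (array([1.0976, 0.3594, 1.1935]), array([-0.4452, -0.2789, -0.851 ]))
scene deck 0.7 [264.  223.8] [ 0.5417 -0.0473  0.    ]
scene deck 0.45 [321.4 226. ] [0.4553 0.1065 0.    ]
scene rail_face 0.8 [255.6 234.5] [ 0.6004 -0.0377  0.032 ]
scene rail_face 0.36 [396.8 319.9] [0.6165 0.4192 0.032 ]
scene clamp_grip 0.57 [245.4 238.6] [ 0.6402 -0.0445  0.063 ]
scene cap_top 0.6 [418.5 245.4] [0.4737 0.3789 0.182 ]
scene reagent_c 0.92 [176.5 133.6] [ 0.4412 -0.4527  0.075 ]
scene beaker_c 0.68 [138.3 183.9] [ 0.6494 -0.4456  0.045 ]
scene timer_c 0.61 [398.5 320.9] [0.6158 0.4241 0.03  ]
top (array([ 0.4186, -0.031 ,  1.1573]), array([ 0.1206,  0.0223, -0.9925]))
top deck 0.88 [293.3 217.4] [ 0.5388 -0.0429  0.    ]
top mark 0.17 [124.4 185.1] [0.6215 0.4368 0.012 ]
top rail_face 0.64 [231.1 233.4] [0.4888 0.1264 0.032 ]
top rail_face 0.58 [290.4 196.6] [ 0.5929 -0.0337  0.032 ]
top clamp_grip 0.57 [293.9 175.3] [ 0.6463 -0.0421  0.063 ]
top cap_top 0.44 [116.6 232.6] [0.4765 0.3785 0.182 ]
top reagent_c 0.58 [445.4 253.3] [ 0.4438 -0.4386  0.075 ]
top beaker_c 0.63 [438.1 173. ] [ 0.6628 -0.4368  0.045 ]
top timer_c 0.74 [124.9 183.8] [0.622  0.4283 0.03  ]
```

View pics/scene0.png

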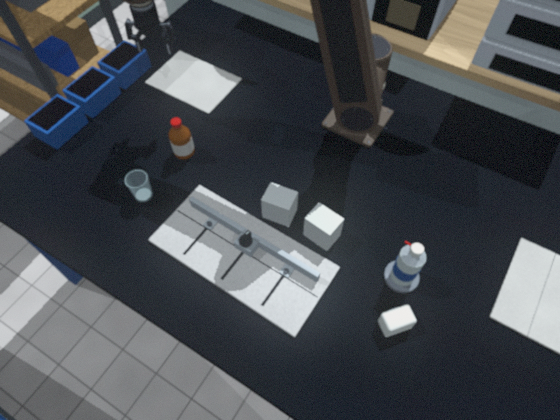

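View pics/top0.png

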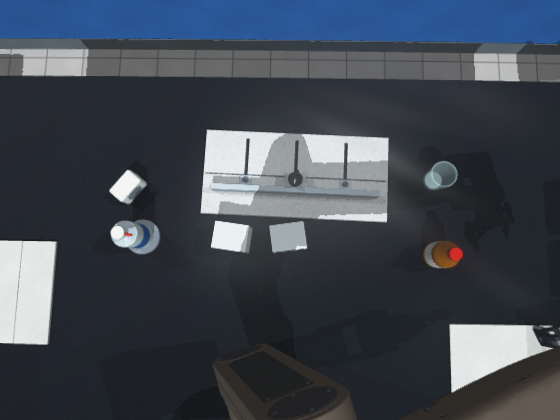

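The pictures show two blocks (top view about (231,237) and (289,237)) in front of the deck. The deck corners are near (207,130), (388,139), (388,222) and (201,213). The mark runs just behind the rail. I'll zoom in for precision.

```bash
python3 - <<'E'
from h import *
p=env.capture("top"); im=p["image"][120:265,190:400]
cv2.imwrite("pics/topz.png",cv2.resize(im,None,fx=3.8,fy=3.8,interpolation=cv2.INTER_CUBIC)[:,:,::-1])
E
```

```text
(no output)
```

View pics/topz.png

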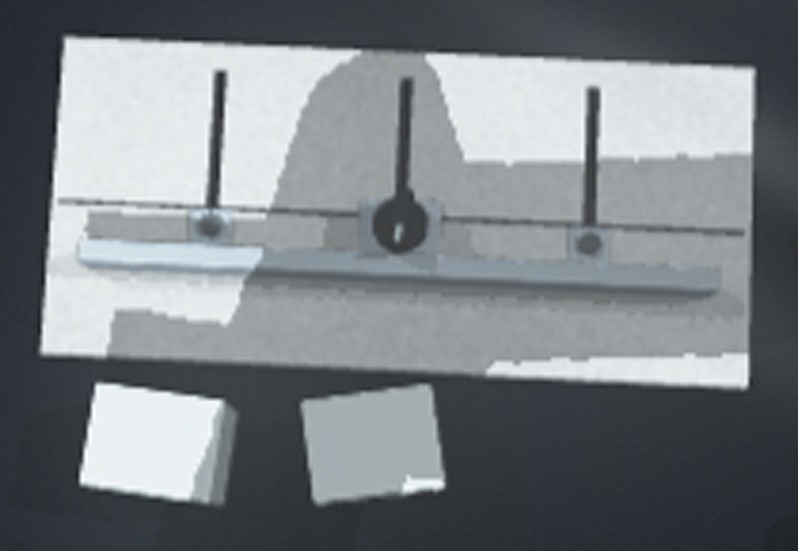

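```bash
cat >> h.py <<'E'
def uz(c): return ((c[0]+.5)/3.8-.5+190,(c[1]+.5)/3.8-.5+120)
E
python3 - <<'E'
from h import *
from scipy.optimize import least_squares
np.set_printoptions(precision=4,suppress=True)
p=env.capture("top")
C=np.array([onz(p,uz(c),.012)[:2] for c in[(64,37),(755,68),(748,388),(41,354)]])
L=np.array([[.24,.26],[.24,-.26],[0,-.26],[0,.26]])
rot=lambda a:np.array([[np.cos(a),-np.sin(a)],[np.sin(a),np.cos(a)]])
f=lambda q,L,C:((rot(q[2])@L.T).T+q[:2]-C).ravel()
s=least_squares(f,[.54,-.04,0],args=(L,C)); D=s.x; print("deck",D,np.degrees(D[2]),"res",s.fun)
todeck=lambda X:rot(D[2]).T@(X[:2]-D[:2])
for c in[(60,202),(742,233)]: print("mark",todeck(onz(p,uz(c),.012)))
for n,c,z in[("backtop",(82,241),.052),("backtop",(720,266),.052),("fronttop",(80,262),.052),("fronttop",(716,283),.052),("frontbot",(80,269),.012),("frontbot",(714,294),.012)]: print(n,todeck(onz(p,uz(c),z)))
for c in[(397,224),(406,200)]: print("knob",onz(p,uz(c),.06),todeck(onz(p,uz(c),.06)))
B=np.array([[.035,.045],[.035,-.045],[-.035,-.045],[-.035,.045]])
for cs in ([(97,384),(223,402),(207,503),(80,486)],[(302,402),(432,385),(445,488),(315,503)]):
    W=np.array([onz(p,uz(c),.1)[:2] for c in cs])
    s=least_squares(f,[.48,.1,0],args=(B,W)); print("block",s.x,"indeck",todeck(s.x[:2]),s.x[2]-D[2],s.fun)
    s2=[todeck(onz(p,uz(c),.1)) for c in cs]; print(np.array(s2))
E
```

```text
deck [ 0.5386 -0.0422 -0.0319] -1.8285312721131668 res [-0.0007 -0.0003 -0.0006  0.0004  0.0006 -0.0006  0.0007  0.0005]
mark [0.1137 0.2539]
mark [ 0.1143 -0.2529]
backtop [0.0779 0.2274]
backtop [ 0.0815 -0.2286]
fronttop [0.0626 0.2277]
fronttop [ 0.0691 -0.226 ]
frontbot [0.0639 0.2353]
frontbot [ 0.0676 -0.2332]
knob [ 0.6379 -0.0429  0.06  ] [0.0993 0.0025]
knob [ 0.6554 -0.049   0.06  ] [ 0.117  -0.0031]
block [ 0.4769  0.1206 -0.1227] indeck [-0.0669  0.1608] -0.09077265372555877 [ 0.0006  0.0019  0.0003 -0.0016 -0.0011 -0.0019  0.0001  0.0016]
[[-0.0285  0.2006]
 [-0.0365  0.1144]
 [-0.1048  0.1211]
 [-0.0977  0.2072]]
block [ 0.479  -0.0288  0.141 ] indeck [-0.06    0.0115] 0.17286967877960535 [ 0.0006  0.0007  0.0003 -0.0008  0.0001 -0.0011 -0.001   0.0011]
[[-0.0339  0.0611]
 [-0.0181 -0.026 ]
 [-0.0869 -0.0378]
 [-0.1012  0.0487]]
```

```bash
cat >> h.py <<'E'
D=np.array([.5386,-.0422,-.0319]); ca,sa=np.cos(D[2]),np.sin(D[2])
def dw(x,y,z): return np.array([D[0]+ca*x-sa*y, D[1]+sa*x+ca*y, z])
def wd(X): d=np.array(X)[:2]-D[:2]; return np.array([ca*d[0]+sa*d[1],-sa*d[0]+ca*d[1],X[2]])
def down(th): # tool x at th deg from deck x, tool z down
    return R.from_euler('z',th+np.degrees(D[2]),degrees=True)*R.from_euler('x',180,degrees=True)
def state():
    o=env.get_obs(); r=R.from_quat(o["eef_rot"]); x=r.as_matrix()[:,0]
    print("t",round(o["t"],2),"deckpos",np.round(wd(o["ee_pos"]),4),"xdir",round(np.degrees(np.arctan2(x[1],x[0])-D[2]),2),"F",np.round(o["ft_force"],1),"w",round(o["grip_width"],4),"gf",round(o["grip_force"],1)); return o
def plan(wps,p0=None,r0=None):
    """wps: list of (deck x,y,z, th); prints the tool shift (mm) and turn (deg), one per call"""
    o=env.get_obs(); p=o["ee_pos"] if p0 is None else p0; r=R.from_quat(o["eef_rot"]) if r0 is None else r0
    for x,y,z,th in wps:
        q,s=dw(x,y,z),down(th) if np.isscalar(th) else th
        sh=r.inv().apply(q-p); tu=(r.inv()*s).as_rotvec(degrees=True)
        print(np.round(sh,4).tolist(),np.round(tu,2).tolist(),"rows>=",int(np.ceil(max(np.linalg.norm(sh)/.0417,np.linalg.norm(tu)/7.16))))
        p,r=q,s
E
python3 - <<'E'
from h import *
state()
plan([(-.15,-.42,.24,60),(.0,-.25,.2,85),(.0725,-.085,.10,90),(.0725,-.085,.034,90)])
E
```

```text
t 1.1 deckpos [-0.2204 -0.5697  0.2423] xdir 28.23 F [ 0.1  1.2 -0.2] w 0.0857 gf 0.0
[0.1328, -0.0986, 0.0023] [-0.0, 0.0, -31.77] rows>= 5
[0.2222, 0.0449, 0.04] [0.0, 0.0, -25.0] rows>= 6
[0.1707, 0.0578, 0.1] [0.0, 0.0, -5.0] rows>= 5
[0.0, -0.0, 0.066] [0.0, 0.0, 0.0] rows>= 2
```

send_rows(rows=[[0.027, -0.02, 0, 0, 0, -6.4], [0.053, -0.039, 0, 0, 0, -12.7], [0.08, -0.059, 0, 0, 0, -19.1], [0.106, -0.079, 0, 0, 0, -25.4], [0.133, -0.099, 0, 0, 0, -31.8]], jaw=0)

```text
t: 1.52
ee_pos: [0.3756, -0.4555, 0.2424]
eef_rot: [0.873, 0.488, 0.0, 0.0]
ft_force: [-0.2, 0.0, 1.2]
grip_width: 0.0855
grip_force: 0.0
```

send_rows(rows=[[0.038, 0.008, 0.006, 0, 0, -5], [0.076, 0.016, 0.012, 0, 0, -10], [0.114, 0.024, 0.018, 0, 0, -15], [0.152, 0.032, 0.024, 0, 0, -20], [0.19, 0.04, 0.03, 0, 0, -25]])

```text
t: 1.93
ee_pos: [0.5105, -0.3148, 0.2125]
eef_rot: [0.746, 0.666, 0.0, 0.0]
ft_force: [1.0, -1.0, 0.1]
grip_width: 0.0853
grip_force: 0.0
```

```bash
python3 - <<'E'
from h import *
state()
plan([(.0725,-.085,.12,90),(.0725,-.085,.034,90)])
E
```

```text
t 1.93 deckpos [-0.0194 -0.2734  0.2125] xdir 85.27 F [ 1.  -1.   0.1] w 0.0853 gf 0.0
[0.1954, 0.076, 0.0924] [0.04, 0.03, -4.73] rows>= 6
[0.0, -0.0, 0.086] [0.0, 0.0, 0.0] rows>= 3
```

send_rows(rows=[[0.035, 0.014, 0.016, 0, 0, -1], [0.07, 0.027, 0.033, 0, 0, -2], [0.104, 0.04, 0.049, 0, 0, -3], [0.138, 0.054, 0.065, 0, 0, -4], [0.17, 0.066, 0.08, 0, 0, -4.7]])

```text
t: 2.35
ee_pos: [0.5958, -0.1534, 0.1317]
eef_rot: [0.72, 0.694, 0.0, 0.0]
ft_force: [0.2, 0.3, 0.5]
grip_width: 0.0853
grip_force: 0.0
```

send_rows(rows=[[0.025, 0.01, 0.012, 0, 0, 0], [0.025, 0.01, 0.012, 0, 0, 0], [0.025, 0.01, 0.012, 0, 0, 0]])

```text
t: 2.6
ee_pos: [0.6057, -0.1292, 0.1192]
eef_rot: [0.719, 0.695, -0.001, -0.001]
ft_force: [0.5, 0.1, -0.2]
grip_width: 0.0859
grip_force: 0.0
```

```bash
python3 - <<'E'
from h import *
state()
plan([(.0725,-.085,.034,90)])
E
```

```text
t 2.6 deckpos [ 0.0699 -0.0848  0.1192] xdir 89.9 F [ 0.5  0.1 -0.2] w 0.0859 gf 0.0
[-0.0002, 0.0028, 0.0852] [-0.12, -0.03, -0.1] rows>= 3
```

send_rows(rows=[[0, 0.003, 0.03, 0, 0, 0], [0, 0.003, 0.06, 0, 0, 0], [0, 0.003, 0.085, 0, 0, 0], [0, 0.003, 0.085, 0, 0, 0]])

```text
t: 2.93
ee_pos: [0.605, -0.1311, 0.0304]
eef_rot: [0.721, 0.693, -0.002, -0.004]
ft_force: [-1.6, 1.3, -1.0]
grip_width: 0.0852
grip_force: 0.0
```

send_rows(rows=[[0, 0, 0, 0, 0, 0], [0, 0, 0, 0, 0, 0], [0, 0, 0, 0, 0, 0], [0, 0, 0, 0, 0, 0], [0, 0, 0, 0, 0, 0]], jaw=255, force=50)

```text
t: 3.35
ee_pos: [0.6101, -0.1314, 0.0373]
eef_rot: [0.72, 0.694, 0.001, 0.002]
ft_force: [-1.0, -0.7, 0.5]
grip_width: 0.0255
grip_force: 0.0
```

send_rows(rows=[[0, 0, 0, 0, 0, 0], [0, 0, 0, 0, 0, 0], [0, 0, 0, 0, 0, 0]])

```text
t: 3.6
ee_pos: [0.6083, -0.1311, 0.0369]
eef_rot: [0.719, 0.695, -0.001, -0.001]
ft_force: [-5.9, 0.2, 6.5]
grip_width: 0.0153
grip_force: 51.6
```

```bash
python3 - <<'E'
from h import *
state()
E
```

```text
t 3.6 deckpos [ 0.0725 -0.0866  0.0369] xdir 89.82 F [-5.9  0.2  6.5] w 0.0153 gf 51.6
```

send_rows(rows=[[0, 0.01, 0, 0, 0, 0], [0, 0.02, 0, 0, 0, 0], [0, 0.03, 0, 0, 0, 0], [0, 0.04, 0, 0, 0, 0], [0, 0.05, 0, 0, 0, 0]])

```text
t: 4.02
ee_pos: [0.6555, -0.1327, 0.0369]
eef_rot: [0.719, 0.695, -0.004, -0.004]
ft_force: [-17.6, 1.1, 13.7]
grip_width: 0.0154
grip_force: 52.7
```

send_rows(rows=[[0, 0, 0, 0, 0, 0], [0, 0, 0, 0, 0, 0], [0, 0, 0, 0, 0, 0]])

```text
t: 4.27
ee_pos: [0.6573, -0.1327, 0.0369]
eef_rot: [0.719, 0.695, -0.002, -0.002]
ft_force: [-8.5, 0.3, 9.2]
grip_width: 0.0149
grip_force: 51.9
```

```bash
python3 - <<'E'
from h import *
state()
for n in("scene","top"):
    p=env.capture(n); save(p,n+"1")
    for t,z in dict(rail_face=.032,clamp_grip=.063).items():
        for d in env.landmark_of(p,t)[:2]: print(n,t,round(d["score"],2),np.round(d["at"],1),wd(onz(p,d["at"],z)))
p["image"]=p["image"][120:265,190:400]
p["image"]=cv2.resize(p["image"],None,fx=3.8,fy=3.8,interpolation=cv2.INTER_CUBIC); save(p,"topz1")
E
```

```text
t 4.27 deckpos [ 0.1216 -0.0867  0.0369] xdir 89.82 F [-8.5  0.3  9.2] w 0.0149 gf 51.9
scene rail_face 0.92 [243.3 247.2] [0.11570507 0.00099864 0.032     ]
scene rail_face 0.38 [416.3 243. ] [-0.1745554   0.41032407  0.032     ]
scene clamp_grip 0.64 [231.2 249.8] [ 0.1527625  -0.01142839  0.063     ]
top rail_face 0.57 [293.4 175.3] [0.11406704 0.00476147 0.032     ]
top clamp_grip 0.54 [293.1 156.1] [0.16054778 0.00811618 0.063     ]
```

View pics/topz1.png

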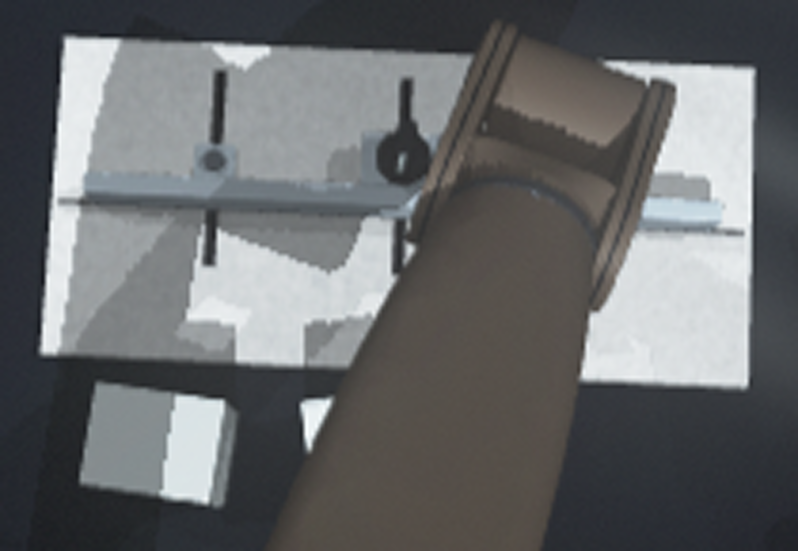

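The rail's front foot now lies right on the dark line (crop about (60,201) to (742,232)). I'll release it and go to the knob.

send_rows(rows=[[0, 0, 0, 0, 0, 0], [0, 0, 0, 0, 0, 0], [0, 0, 0, 0, 0, 0], [0, 0, 0, 0, 0, 0]], jaw=0)

```text
t: 4.9
ee_pos: [0.6592, -0.1326, 0.0354]
eef_rot: [0.72, 0.694, 0.0, 0.0]
ft_force: [-0.1, 0.7, 0.3]
grip_width: 0.0633
grip_force: 0.0
```

send_rows(rows=[[0, 0, -0.03, 0, 0, 0], [0, 0, -0.06, 0, 0, 0], [0, 0, -0.1, 0, 0, 0], [0, 0, -0.14, 0, 0, -7], [0, 0, -0.17, 0, 0, -14]])

```text
t: 5.32
ee_pos: [0.6599, -0.1329, 0.2093]
eef_rot: [0.628, 0.778, 0.001, 0.002]
ft_force: [0.7, -0.8, 0.2]
grip_width: 0.0853
grip_force: 0.0
```

send_rows(rows=[[-0.02, 0, 0, 0, 0, -7], [-0.04, 0, 0, 0, 0, -14], [-0.06, 0, 0, 0, 0, -21], [-0.08, 0, 0, 0, 0, -28], [-0.1, 0, 0, 0, 0, -35]])

```text
t: 5.73
ee_pos: [0.6798, -0.2313, 0.2053]
eef_rot: [0.364, 0.931, 0.0, 0.0]
ft_force: [0.9, 0.1, 0.6]
grip_width: 0.0854
grip_force: 0.0
```

send_rows(rows=[[0, 0, 0, 0, 0, -7], [0, 0, 0, 0, 0, -14], [0, 0, 0, 0, 0, -21], [0, 0, 0, 0, 0, -28], [0, 0, 0, 0, 0, -35]])

```text
t: 6.15
ee_pos: [0.6796, -0.2306, 0.205]
eef_rot: [0.068, 0.998, 0.0, -0.0]
ft_force: [-0.0, -0.4, -0.8]
grip_width: 0.0853
grip_force: 0.0
```

```bash
cat >> h.py <<'E'
def tri(pts):  # list of (pic,px)
    A=np.zeros((3,3)); b=np.zeros(3)
    for p,px in pts:
        c,d=ray(p,px); d=d/np.linalg.norm(d); M=np.eye(3)-np.outer(d,d); A+=M; b+=M@c
    return np.linalg.solve(A,b)
E
python3 - <<'E'
from h import *
state()
S={}
for n in("scene","top"):
    p=env.capture(n); S[n]=p
    for t,z in dict(rail_face=.032,clamp_grip=.063).items():
        for d in env.landmark_of(p,t)[:2]: print(n,t,round(d["score"],2),np.round(d["at"],1),wd(onz(p,d["at"],z)))
a=S["top"]["image"][120:240,230:350]; b=S["scene"]["image"][180:300,190:310]
m=np.hstack([cv2.resize(i,(400,400),interpolation=cv2.INTER_CUBIC) for i in(a,b)])
cv2.imwrite("pics/knob.png",m[:,:,::-1])
E
```

```text
t 6.15 deckpos [ 0.147  -0.1838  0.205 ] xdir 174.07 F [-0.  -0.4 -0.8] w 0.0853 gf 0.0
scene rail_face 0.78 [242.4 246.8] [ 0.11610887 -0.00195214  0.032     ]
scene clamp_grip 0.56 [232.6 253.2] [ 0.15908293 -0.00173484  0.063     ]
top rail_face 0.61 [290.9 175.6] [0.11289334 0.01164197 0.032     ]
top clamp_grip 0.63 [293.6 157.6] [0.15644867 0.00656814 0.063     ]
```

View pics/knob.png

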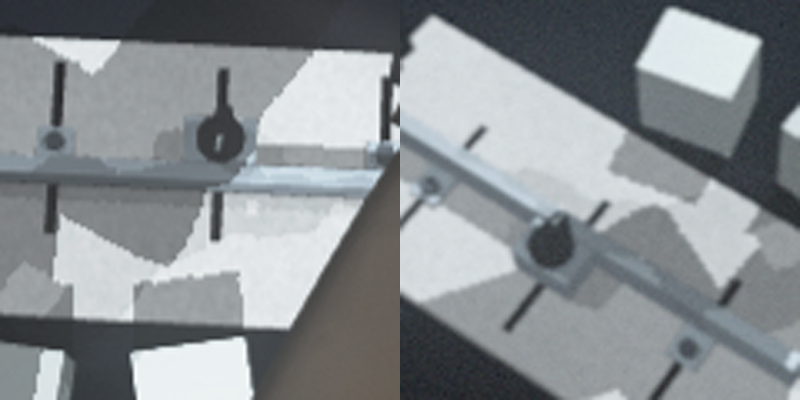

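The knob sits at top crop (221,138), i.e. deck (0.150, 0.00), with its bar roughly along deck x. The rail is on the line. I'll go to the knob.

```bash
python3 - <<'E'
from h import *
plan([(.15,.001,.15,174),(.15,.001,.074,174)])
E
```

```text
[0.0175, 0.1839, 0.0552] [0.0, -0.0, -0.39] rows>= 5
[0.0, -0.0, 0.076] [0.0, 0.0, 0.0] rows>= 2
```

send_rows(rows=[[0.004, 0.037, 0.01, 0, 0, 0], [0.008, 0.075, 0.02, 0, 0, 0], [0.012, 0.112, 0.03, 0, 0, 0], [0.015, 0.15, 0.04, 0, 0, 0], [0.0175, 0.184, 0.05, 0, 0, 0]])

```text
t: 6.87
ee_pos: [0.688, -0.0438, 0.1551]
eef_rot: [0.071, 0.997, 0.0, 0.0]
ft_force: [-0.1, -0.1, -0.7]
grip_width: 0.0854
grip_force: 0.0
```

send_rows(rows=[[0, 0, 0.02, 0, 0, 0], [0, 0, 0.045, 0, 0, 0], [0, 0, 0.07, 0, 0, 0], [0, 0, 0.08, 0, 0, 0], [0, 0, 0.08, 0, 0, 0]])

```text
t: 7.28
ee_pos: [0.6857, -0.0453, 0.0714]
eef_rot: [0.071, 0.997, 0.001, -0.004]
ft_force: [-0.5, 0.0, 0.2]
grip_width: 0.0857
grip_force: 0.0
```

send_rows(rows=[[0, 0, 0, 0, 0, 0], [0, 0, 0, 0, 0, 0], [0, 0, 0, 0, 0, 0], [0, 0, 0, 0, 0, 0], [0, 0, 0, 0, 0, 0]], jaw=255, force=40)

```text
t: 7.7
ee_pos: [0.6889, -0.0462, 0.0769]
eef_rot: [0.071, 0.997, -0.0, 0.001]
ft_force: [0.2, 0.5, 0.1]
grip_width: 0.0255
grip_force: 0.0
```

send_rows(rows=[[0, 0, 0, 0, 0, 0], [0, 0, 0, 0, 0, 0], [0, 0, 0, 0, 0, 0], [0, 0, 0, 0, 0, 0]])

```text
t: 8.03
ee_pos: [0.6886, -0.0459, 0.0764]
eef_rot: [0.071, 0.997, -0.0, 0.001]
ft_force: [-0.9, 0.6, 5.0]
grip_width: 0.0122
grip_force: 42.2
```

```bash
python3 - <<'E'
from h import *
o=state(); print(o["moment"],o["joint_pos"])
E
```

```text
t 8.03 deckpos [0.1501 0.001  0.0764] xdir 173.72 F [-0.9  0.6  5. ] w 0.0122 gf 42.2
[ 0.02725563  0.20858699 -0.05713921] [-2.13393748e-01  4.83274496e-01  1.63970942e+00  1.58577351e-04
  1.01741540e+00 -1.64269104e+00]
```

send_rows(rows=[[0, 0, 0, 0, 0, 6], [0, 0, 0, 0, 0, 12], [0, 0, 0, 0, 0, 18], [0, 0, 0, 0, 0, 24], [0, 0, 0, 0, 0, 30]])

```text
t: 8.45
ee_pos: [0.6885, -0.0462, 0.0764]
eef_rot: [0.328, 0.945, -0.0, 0.0]
ft_force: [-1.4, -0.4, 5.1]
grip_width: 0.0117
grip_force: 42.3
```

send_rows(rows=[[0, 0, 0, 0, 0, 6], [0, 0, 0, 0, 0, 12], [0, 0, 0, 0, 0, 18], [0, 0, 0, 0, 0, 24], [0, 0, 0, 0, 0, 30]])

```text
t: 8.87
ee_pos: [0.6884, -0.0463, 0.0764]
eef_rot: [0.562, 0.827, -0.0, 0.0]
ft_force: [-2.0, -0.8, 5.0]
grip_width: 0.0123
grip_force: 42.3
```

send_rows(rows=[[0, 0, 0, 0, 0, 5], [0, 0, 0, 0, 0, 10], [0, 0, 0, 0, 0, 15], [0, 0, 0, 0, 0, 15], [0, 0, 0, 0, 0, 15]])

```text
t: 9.28
ee_pos: [0.6882, -0.0463, 0.0764]
eef_rot: [0.663, 0.748, -0.0, 0.0]
ft_force: [-2.2, 0.1, 5.8]
grip_width: 0.0123
grip_force: 42.4
```

```bash
python3 - <<'E'
from h import *
o=state(); print(o["moment"],o["joint_pos"])
E
```

```text
t 9.28 deckpos [0.1497 0.0006 0.0764] xdir 98.73 F [-2.2  0.1  5.8] w 0.0123 gf 42.4
[-0.04223293  0.42576141 -0.1117673 ] [-2.13719264e-01  4.83203542e-01  1.63992230e+00 -1.00949127e-03
  1.01852024e+00 -3.33574848e-01]
```

send_rows(rows=[[0, 0, 0, 0, 0, 2], [0, 0, 0, 0, 0, 4], [0, 0, 0, 0, 0, 6], [0, 0, 0, 0, 0, 7], [0, 0, 0, 0, 0, 7]])

```text
t: 9.7
ee_pos: [0.6882, -0.0463, 0.0764]
eef_rot: [0.706, 0.708, -0.001, 0.001]
ft_force: [-2.3, -0.4, 5.6]
grip_width: 0.0122
grip_force: 44.2
```

```bash
python3 - <<'E'
from h import *
o=state(); print(o["moment"])
E
```

```text
t 9.7 deckpos [0.1496 0.0007 0.0764] xdir 92.01 F [-2.3 -0.4  5.6] w 0.0122 gf 44.2
[0.01858537 0.40929774 0.90886059]
```

send_rows(rows=[[0, 0, 0, 0, 0, 0], [0, 0, 0, 0, 0, 0], [0, 0, 0, 0, 0, 0], [0, 0, 0, 0, 0, 0]], jaw=100)

```text
t: 10.03
ee_pos: [0.6878, -0.0458, 0.0746]
eef_rot: [0.708, 0.706, -0.0, -0.0]
ft_force: [-0.3, -0.3, -0.1]
grip_width: 0.0516
grip_force: 0.0
```

send_rows(rows=[[0, 0, -0.03, 0, 0, 0], [0, 0, -0.06, 0, 0, 0], [0, 0, -0.09, 0, 0, -7], [0, 0, -0.12, 0, 0, -14], [0, 0, -0.14, 0, 0, -21]])

```text
t: 10.45
ee_pos: [0.6891, -0.0461, 0.2189]
eef_rot: [0.565, 0.825, 0.001, 0.002]
ft_force: [0.7, -0.5, 0.7]
grip_width: 0.0521
grip_force: 0.0
```

send_rows(rows=[[0, -0.04, 0, 0, 0, -7], [0, -0.08, 0, 0, 0, -14], [0, -0.12, 0, 0, 0, -21], [0, -0.16, 0, 0, 0, -28], [0, -0.19, 0, 0, 0, -35]])

```text
t: 10.87
ee_pos: [0.508, -0.114, 0.2146]
eef_rot: [0.29, 0.957, -0.0, -0.001]
ft_force: [0.2, 0.2, 0.4]
grip_width: 0.0515
grip_force: 0.0
```

```bash
python3 - <<'E'
from h import *
o=state()
S={}
for n in("scene","top"):
    p=env.capture(n); S[n]=p
    for d in env.landmark_of(p,"rail_face")[:1]: print(n,"rail",round(d["score"],2),wd(onz(p,d["at"],.032)))
    for d in env.landmark_of(p,"block1_c")[:3]: print(n,"blk",round(d["score"],2),wd(onz(p,d["at"],.05)))
plan([(-.111,.003,.2,189.9),(-.111,.003,.058,189.9)])
m=np.hstack([cv2.resize(i,(400,400),interpolation=cv2.INTER_CUBIC) for i in(S["top"]["image"][140:260,200:320],S["scene"]["image"][170:290,200:320])])
cv2.imwrite("pics/k2.png",m[:,:,::-1])
E
```

```text
t 10.87 deckpos [-0.0283 -0.0727  0.2146] xdir 148.06 F [0.2 0.2 0.4] w 0.0515 gf 0.0
scene rail 0.71 [1.17884524e-01 7.22502274e-05 3.20000000e-02]
scene blk 0.27 [-0.10124838 -0.42046388  0.05      ]
top rail 0.58 [0.11161505 0.00880746 0.032     ]
[0.1132, 0.0175, 0.0156] [0.0, 0.07, -42.21] rows>= 6
[0.0, -0.0, 0.142] [0.0, 0.0, 0.0] rows>= 4
```

View pics/k2.png

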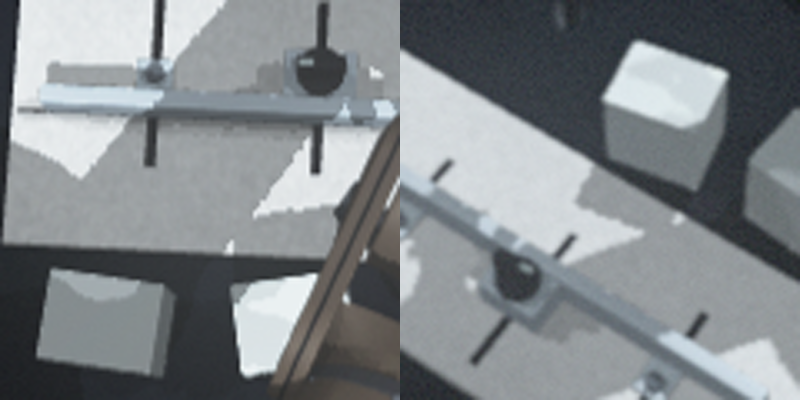

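Rail is on the line and the knob bar now lies along the rail. Both blocks are unmoved (top crop (105,320) and (270,325)). Next I'll go in front of block 2.

send_rows(rows=[[0.02, 0.003, 0, 0, 0, -7], [0.04, 0.006, 0, 0, 0, -14], [0.06, 0.009, 0, 0, 0, -21], [0.085, 0.013, 0, 0, 0, -28], [0.113, 0.0175, 0, 0, 0, -35]])

```text
t: 11.58
ee_pos: [0.4275, -0.0351, 0.2156]
eef_rot: [-0.011, 1.0, 0.0, 0.0]
ft_force: [0.1, 0.1, 0.5]
grip_width: 0.0517
grip_force: 0.0
```

send_rows(rows=[[0, 0, 0, 0, 0, -7.2], [0, 0, 0, 0, 0, -7.2], [0, 0, 0, 0, 0, -7.2]])

```text
t: 11.83
ee_pos: [0.4279, -0.0356, 0.2159]
eef_rot: [-0.07, 0.998, -0.0, 0.001]
ft_force: [-0.7, -0.5, 0.4]
grip_width: 0.052
grip_force: 0.0
```

```bash
python3 - <<'E'
from h import *
o=state(); plan([(-.111,.003,.058,189.9)])
E
```

```text
t 11.83 deckpos [-0.1108  0.0031  0.2159] xdir -170.19 F [-0.7 -0.5  0.4] w 0.052 gf 0.0
[0.0004, 0.0, 0.1579] [-0.03, 0.06, -0.09] rows>= 4
```

send_rows(rows=[[0, 0, 0.035, 0, 0, 0], [0, 0, 0.07, 0, 0, 0], [0, 0, 0.105, 0, 0, 0], [0, 0, 0.14, 0, 0, 0], [0, 0, 0.157, 0, 0, 0]])

```text
t: 12.25
ee_pos: [0.4253, -0.0355, 0.0543]
eef_rot: [-0.069, 0.998, 0.001, -0.003]
ft_force: [-0.7, 0.2, -0.4]
grip_width: 0.0517
grip_force: 0.0
```

send_rows(rows=[[0, 0, 0, 0, 0, 0], [0, 0, 0, 0, 0, 0]])

```text
t: 12.42
ee_pos: [0.4272, -0.0361, 0.0577]
eef_rot: [-0.07, 0.998, 0.0, -0.001]
ft_force: [-0.1, 0.6, 0.1]
grip_width: 0.0516
grip_force: 0.0
```

```bash
python3 - <<'E'
from h import *
o=state(); plan([(-.083,.009,.058,180)]); p=env.capture("scene")
i=cv2.resize(p["image"][150:270,200:360],(800,600),interpolation=cv2.INTER_CUBIC);cv2.imwrite("pics/b2.png",i[:,:,::-1])
E
```

```text
t 12.42 deckpos [-0.1116  0.0026  0.0577] xdir -170.2 F [-0.1  0.6  0.1] w 0.0516 gf 0.0
[-0.0292, 0.0015, -0.0003] [0.05, -0.12, 9.8] rows>= 2
```

View pics/b2.png

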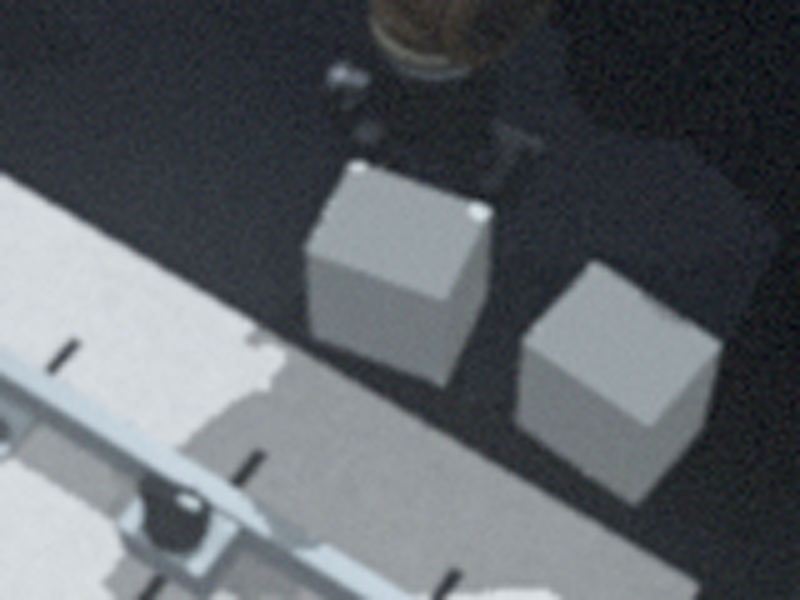

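The gripper stands behind the upright block 2 (crop about (400,230)), clear of it. Next I'll slide it square to the fence.

send_rows(rows=[[-0.006, 0, 0, 0, 0, 0], [-0.012, 0, 0, 0, 0, 2], [-0.018, 0.001, 0, 0, 0, 5], [-0.024, 0.001, 0, 0, 0, 8], [-0.029, 0.0015, 0, 0, 0, 9.8]])

```text
t: 12.88
ee_pos: [0.4571, -0.0304, 0.0603]
eef_rot: [0.016, 1.0, -0.0, 0.001]
ft_force: [-2.0, 0.3, -0.4]
grip_width: 0.0522
grip_force: 0.6
```

send_rows(rows=[[-0.001, 0, 0, 0, 0, 0], [-0.002, 0, 0, 0, 0, 0], [-0.003, 0, 0, 0, 0, 0]])

```text
t: 13.13
ee_pos: [0.4587, -0.0305, 0.0593]
eef_rot: [0.014, 1.0, -0.0, 0.0]
ft_force: [-3.5, 1.1, 2.8]
grip_width: 0.0518
grip_force: 0.7
```

```bash
python3 - <<'E'
from h import *
o=state(); p=env.capture("top")
print([ (round(d["score"],2),np.round(wd(onz(p,d["at"],.05)),3)) for d in env.landmark_of(p,"block2_c")])
E
```

```text
t 13.13 deckpos [-0.0802  0.0091  0.0593] xdir 180.17 F [-3.5  1.1  2.8] w 0.0518 gf 0.7
[]
```

send_rows(rows=[[0.003, 0, -0.01, 0, 0, 0], [0.003, 0, -0.024, 0, 0, 0], [0.003, 0, -0.024, 0, 0, 0]])

```text
t: 13.48
ee_pos: [0.4571, -0.0307, 0.0847]
eef_rot: [0.015, 1.0, -0.001, 0.002]
ft_force: [-2.4, 0.7, 1.6]
grip_width: 0.0518
grip_force: 1.4
```

send_rows(rows=[[-0.006, 0, -0.004, 0, 0, 0], [-0.013, 0, -0.01, 0, 0, 0], [-0.021, 0, -0.016, 0, 0, 0], [-0.032, 0, -0.022, 0, 0, 0], [-0.042, 0, -0.026, 0, 0, 0]])

```text
t: 13.9
ee_pos: [0.4994, -0.0317, 0.1091]
eef_rot: [0.015, 1.0, -0.0, 0.001]
ft_force: [-0.5, -0.1, 0.4]
grip_width: 0.0522
grip_force: 0.2
```

```bash
python3 - <<'E'
from h import *
o=state(); p=env.capture("scene")
i=cv2.resize(p["image"][150:270,200:360],(800,600),interpolation=cv2.INTER_CUBIC);cv2.imwrite("pics/b3.png",i[:,:,::-1])
E
```

```text
t 13.9 deckpos [-0.0395  0.0092  0.1091] xdir 180.11 F [-0.5 -0.1  0.4] w 0.0522 gf 0.2
```

View pics/b3.png

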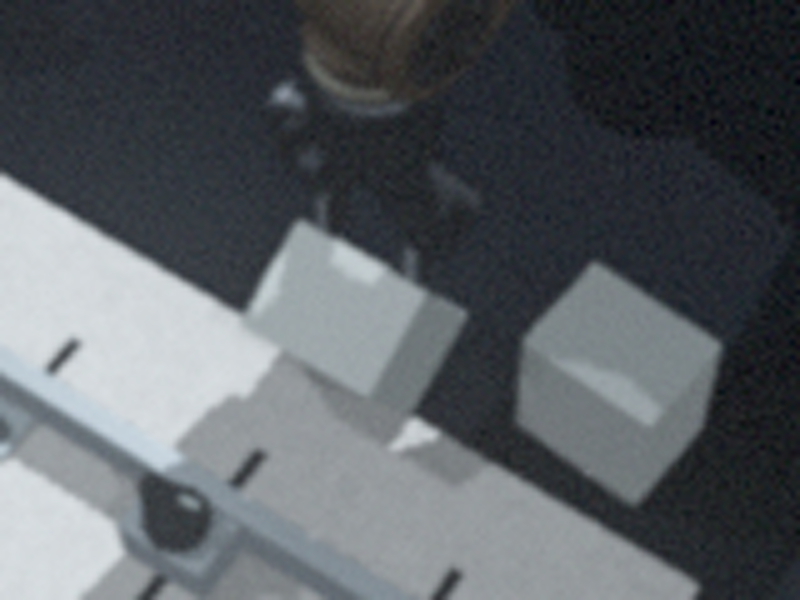

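Block 2 is tipping over the edge (crop (350,310)). I'll continue the arc.

send_rows(rows=[[-0.01, 0, -0.003, 0, 0, 0], [-0.02, 0, -0.005, 0, 0, 0], [-0.03, 0, -0.005, 0, 0, 0], [-0.038, 0, -0.005, 0, 0, 0], [-0.038, 0, -0.005, 0, 0, 0]])

```text
t: 14.37
ee_pos: [0.5372, -0.0329, 0.1135]
eef_rot: [0.015, 1.0, -0.0, 0.001]
ft_force: [-0.3, 0.0, 0.4]
grip_width: 0.0519
grip_force: 0.0
```

send_rows(rows=[[0, 0, -0.02, 0, 0, 0], [0.02, 0, -0.05, 0, 0, 0], [0.04, 0, -0.08, 0, 0, 0], [0.04, 0, -0.08, 0, 0, 0]])

```text
t: 14.7
ee_pos: [0.4963, -0.0318, 0.1992]
eef_rot: [0.015, 1.0, -0.001, 0.004]
ft_force: [1.3, -0.2, 0.4]
grip_width: 0.0521
grip_force: 0.0
```

```bash
python3 - <<'E'
from h import *
o=state(); p=env.capture("scene"); q=env.capture("top")
i=np.hstack([cv2.resize(a,(400,400),interpolation=cv2.INTER_CUBIC) for a in(q["image"][140:260,200:320],p["image"][170:290,200:320])]);cv2.imwrite("pics/b4.png",i[:,:,::-1])
E
```

```text
t 14.7 deckpos [-0.0426  0.0091  0.1992] xdir 180.15 F [ 1.3 -0.2  0.4] w 0.0521 gf 0.0
```

View pics/b4.png

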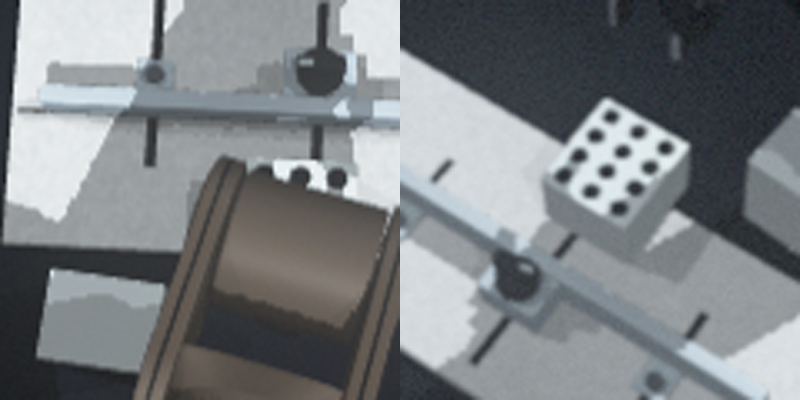

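Block 2 lies wells up on the deck (scene crop (618,160)). Next I'll push it home.

send_rows(rows=[[0.002, 0, 0.04, 0, 0, 0], [0.002, 0, 0.08, 0, 0, 0], [0.002, 0, 0.115, 0, 0, 0], [0.002, 0, 0.145, 0, 0, 0], [0.002, 0, 0.149, 0, 0, 0]])

```text
t: 15.22
ee_pos: [0.4875, -0.0299, 0.0369]
eef_rot: [0.015, 1.0, 0.002, -0.007]
ft_force: [-0.8, -0.3, -0.8]
grip_width: 0.052
grip_force: 0.0
```

send_rows(rows=[[-0.007, 0, 0, 0, 0, 0], [-0.014, 0, 0, 0, 0, 0], [-0.021, 0, -0.001, 0, 0, 0], [-0.026, 0, -0.0025, 0, 0, 0], [-0.031, 0, -0.004, 0, 0, 0]])

```text
t: 15.63
ee_pos: [0.5263, -0.0326, 0.0503]
eef_rot: [0.015, 1.0, -0.0, 0.001]
ft_force: [-1.4, 0.1, -0.8]
grip_width: 0.052
grip_force: 0.0
```

send_rows(rows=[[-0.004, 0, -0.001, 0, 0, 0], [-0.008, 0, -0.002, 0, 0, 0], [-0.012, 0, -0.003, 0, 0, 0]])

```text
t: 15.88
ee_pos: [0.5367, -0.0327, 0.0518]
eef_rot: [0.015, 1.0, -0.0, 0.0]
ft_force: [-2.3, 0.0, -1.5]
grip_width: 0.0523
grip_force: 0.8
```

```bash
python3 - <<'E'
from h import *
o=state(); p=env.capture("top")
for n in("block2_c","rail_face"): print([(round(d["score"],2),np.round(wd(onz(p,d["at"],.047)),3)) for d in env.landmark_of(p,n)])
E
```

```text
t 15.88 deckpos [-0.0022  0.0095  0.0518] xdir 180.13 F [-2.3  0.  -1.5] w 0.0523 gf 0.8
[]
[(0.93, array([0.103, 0.004, 0.047])), (0.16, array([0.064, 0.47 , 0.047]))]
```

send_rows(rows=[[-0.0015, 0, -0.0005, 0, 0, 0], [-0.003, 0, -0.001, 0, 0, 0], [-0.003, 0, -0.001, 0, 0, 0]])

```text
t: 16.28
ee_pos: [0.5391, -0.0327, 0.0521]
eef_rot: [0.015, 1.0, 0.0, -0.0]
ft_force: [-1.0, 0.0, -0.8]
grip_width: 0.0516
grip_force: 0.5
```

send_rows(rows=[[-0.001, 0, -0.0005, 0, 0, 0], [-0.002, 0, -0.001, 0, 0, 0], [-0.002, 0, -0.001, 0, 0, 0]])

```text
t: 16.53
ee_pos: [0.5413, -0.0328, 0.0533]
eef_rot: [0.015, 1.0, 0.0, -0.0]
ft_force: [-0.9, -0.3, -1.8]
grip_width: 0.0518
grip_force: 0.8
```

```bash
python3 - <<'E'
from h import *
o=state(); p=env.capture("scene")
i=cv2.resize(p["image"][170:290,200:320],(600,600),interpolation=cv2.INTER_CUBIC);cv2.imwrite("pics/b5.png",i[:,:,::-1])
E
```

```text
t 16.53 deckpos [0.0024 0.0095 0.0533] xdir 180.13 F [-0.9 -0.3 -1.8] w 0.0518 gf 0.8
```

View pics/b5.png

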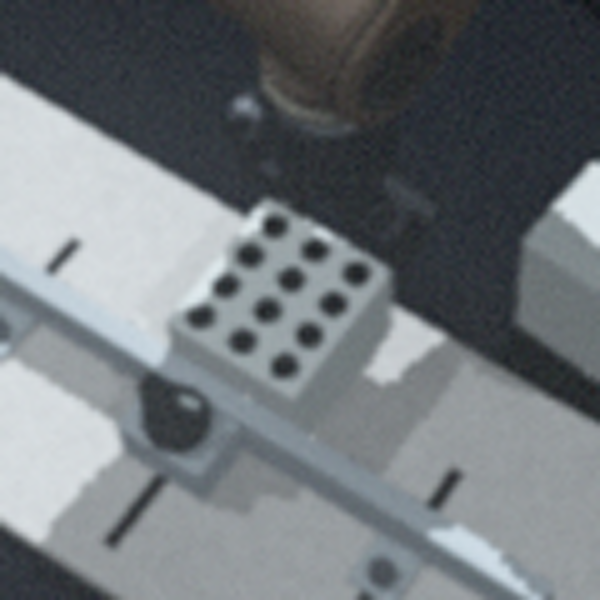

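Block 2 is square and almost touching the rail (crop (285,290)). A few more millimetres are needed.

send_rows(rows=[[-0.001, 0, -0.0005, 0, 0, 0], [-0.0015, 0, -0.0005, 0, 0, 0], [-0.0015, 0, -0.0005, 0, 0, 0]])

```text
t: 16.83
ee_pos: [0.5414, -0.0326, 0.0533]
eef_rot: [0.015, 1.0, 0.0, -0.002]
ft_force: [-5.4, -0.2, 0.5]
grip_width: 0.0519
grip_force: 2.9
```

send_rows(rows=[[-0.001, 0, -0.0005, 0, 0, 0], [-0.0015, 0, -0.0005, 0, 0, 0], [-0.0015, 0, -0.0005, 0, 0, 0]])

```text
t: 17.08
ee_pos: [0.5413, -0.0325, 0.0533]
eef_rot: [0.015, 1.0, 0.001, -0.004]
ft_force: [-8.4, -0.3, 3.5]
grip_width: 0.0518
grip_force: 4.8
```

```bash
python3 - <<'E'
from h import *
o=state()
E
```

```text
t 17.08 deckpos [0.0024 0.0098 0.0533] xdir 180.1 F [-8.4 -0.3  3.5] w 0.0518 gf 4.8
```

send_rows(rows=[[0.012, 0, 0, 0, 0, 0], [0.03, 0, 0, 0, 0, 0], [0.05, 0, -0.03, 0, 0, 0], [0.06, 0, -0.07, 0, 0, 0], [0.07, 0, -0.11, 0, 0, 0]])

```text
t: 17.5
ee_pos: [0.4734, -0.0307, 0.1648]
eef_rot: [0.015, 1.0, 0.0, -0.0]
ft_force: [2.4, 0.1, -0.1]
grip_width: 0.0518
grip_force: 0.0
```

send_rows(rows=[[0.01, 0, -0.02, 0, 0, 0], [0.01, 0, -0.04, 0, 0, 0], [0.01, 0, -0.04, 0, 0, 0]])

```text
t: 17.75
ee_pos: [0.4677, -0.0314, 0.2106]
eef_rot: [0.015, 1.0, -0.002, 0.007]
ft_force: [0.2, -0.1, 0.8]
grip_width: 0.0519
grip_force: 0.0
```

```bash
python3 - <<'E'
from h import *
o=state(); p=env.capture("top"); q=env.capture("scene")
i=np.hstack([cv2.resize(a,(400,400),interpolation=cv2.INTER_CUBIC) for a in(p["image"][150:270,200:320],q["image"][180:300,220:340])]);cv2.imwrite("pics/b6.png",i[:,:,::-1])
E
```

```text
t 17.75 deckpos [-0.0712  0.0085  0.2106] xdir 180.13 F [ 0.2 -0.1  0.8] w 0.0519 gf 0.0
```

View pics/b6.png

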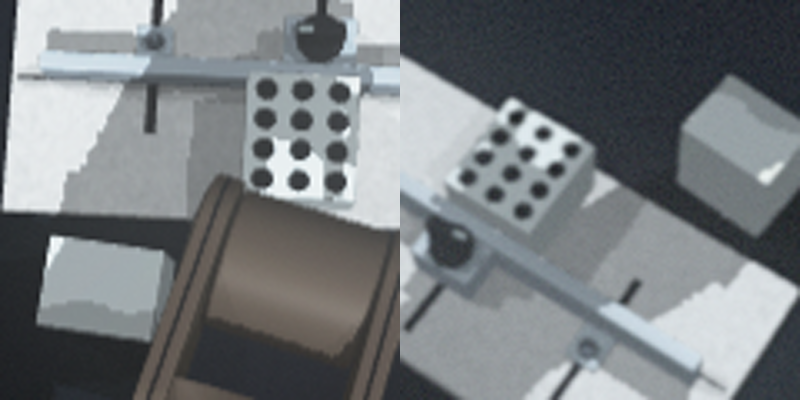

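Block 2 is home against the rail (top crop (300,135)). Block 1 is unmoved (top crop (100,285)). Now I'll do block 1 the same way.

```bash
python3 - <<'E'
from h import *
plan([(-.120,.1655,.2,174.8),(-.120,.1655,.058,174.8),(-.082,.161,.058,180)])
E
```

```text
[0.0463, 0.1566, 0.0053] [-0.05, 0.26, 5.33] rows>= 4
[0.0, -0.0, 0.142] [0.0, 0.0, 0.0] rows>= 4
[-0.0383, -0.001, -0.0] [0.0, 0.0, -5.2] rows>= 1
```

send_rows(rows=[[0.012, 0.035, 0, 0, 0, 1], [0.023, 0.07, 0, 0, 0, 2], [0.035, 0.11, 0, 0, 0, 3], [0.046, 0.145, 0, 0, 0, 4], [0.046, 0.157, 0, 0, 0, 5.3]])

```text
t: 18.27
ee_pos: [0.4205, 0.1311, 0.202]
eef_rot: [0.06, 0.998, 0.001, -0.002]
ft_force: [0.9, -0.3, 0.2]
grip_width: 0.0519
grip_force: 0.0
```

send_rows(rows=[[0, 0, 0, 0, 0, 0], [0, 0, 0, 0, 0, 0]])

```text
t: 18.43
ee_pos: [0.4225, 0.1281, 0.2028]
eef_rot: [0.06, 0.998, -0.0, -0.001]
ft_force: [0.0, 1.0, -0.7]
grip_width: 0.052
grip_force: 0.0
```

```bash
python3 - <<'E'
from h import *
state(); plan([(-.120,.1655,.058,174.8)])
E
```

```text
t 18.43 deckpos [-0.1215  0.1665  0.2028] xdir 174.98 F [ 0.   1.  -0.7] w 0.052 gf 0.0
[-0.0019, -0.0008, 0.1448] [-0.05, -0.13, 0.18] rows>= 4
```

send_rows(rows=[[0, 0, 0.035, 0, 0, 0], [0, 0, 0.07, 0, 0, 0], [0, 0, 0.1, 0, 0, 0], [0, 0, 0.13, 0, 0, 0], [0, 0, 0.144, 0, 0, 0]])

```text
t: 18.85
ee_pos: [0.4203, 0.1261, 0.0557]
eef_rot: [0.062, 0.998, -0.001, -0.004]
ft_force: [-0.0, 1.0, -0.5]
grip_width: 0.052
grip_force: 0.0
```

send_rows(rows=[[-0.007, 0, 0, 0, 0, 0], [-0.014, 0, 0, 0, 0, 0], [-0.021, 0, 0, 0, 0, -1], [-0.028, -0.001, 0, 0, 0, -3], [-0.036, -0.001, 0, 0, 0, -5.2]])

```text
t: 19.27
ee_pos: [0.4601, 0.1217, 0.0616]
eef_rot: [0.015, 1.0, -0.0, 0.0]
ft_force: [-2.0, -0.9, 0.2]
grip_width: 0.0518
grip_force: 1.3
```

send_rows(rows=[[-0.001, 0, 0, 0, 0, 0], [-0.003, 0, 0, 0, 0, 0], [-0.004, 0, 0, 0, 0, 0]])

```text
t: 19.52
ee_pos: [0.463, 0.1221, 0.061]
eef_rot: [0.016, 1.0, -0.0, -0.0]
ft_force: [-3.1, -1.0, 0.5]
grip_width: 0.0515
grip_force: 1.5
```

```bash
python3 - <<'E'
from h import *
state()
E
```

```text
t 19.52 deckpos [-0.0808  0.1618  0.061 ] xdir 179.99 F [-3.1 -1.   0.5] w 0.0515 gf 1.5
```

send_rows(rows=[[0.003, 0, -0.01, 0, 0, 0], [0.003, 0, -0.022, 0, 0, 0], [0.003, 0, -0.022, 0, 0, 0]])

```text
t: 19.77
ee_pos: [0.4608, 0.1225, 0.0851]
eef_rot: [0.016, 1.0, 0.0, 0.002]
ft_force: [-4.1, -1.0, 3.6]
grip_width: 0.0521
grip_force: 2.2
```

send_rows(rows=[[-0.006, 0, -0.004, 0, 0, 0], [-0.013, 0, -0.01, 0, 0, 0], [-0.021, 0, -0.016, 0, 0, 0], [-0.032, 0, -0.022, 0, 0, 0], [-0.042, 0, -0.026, 0, 0, 0]])

```text
t: 20.18
ee_pos: [0.5035, 0.1211, 0.1096]
eef_rot: [0.016, 1.0, 0.0, 0.002]
ft_force: [-0.1, 0.1, 1.4]
grip_width: 0.0515
grip_force: 0.3
```

send_rows(rows=[[-0.01, 0, -0.003, 0, 0, 0], [-0.02, 0, -0.005, 0, 0, 0], [-0.03, 0, -0.005, 0, 0, 0], [-0.038, 0, -0.005, 0, 0, 0], [-0.038, 0, -0.005, 0, 0, 0]])

```text
t: 20.6
ee_pos: [0.5415, 0.1196, 0.1134]
eef_rot: [0.016, 1.0, -0.0, 0.001]
ft_force: [-0.3, 0.7, 0.2]
grip_width: 0.0519
grip_force: 0.0
```

send_rows(rows=[[0, 0, -0.02, 0, 0, 0], [0.02, 0, -0.05, 0, 0, 0], [0.04, 0, -0.08, 0, 0, 0], [0.04, 0, -0.08, 0, 0, 0]])

```text
t: 20.93
ee_pos: [0.5004, 0.1217, 0.1992]
eef_rot: [0.015, 1.0, 0.0, 0.004]
ft_force: [2.0, 0.3, 0.2]
grip_width: 0.0521
grip_force: 0.0
```

```bash
python3 - <<'E'
from h import *
o=state(); p=env.capture("scene"); q=env.capture("top")
i=np.hstack([cv2.resize(a,(400,400),interpolation=cv2.INTER_CUBIC) for a in(q["image"][140:260,200:320],p["image"][180:300,220:340])]);cv2.imwrite("pics/b7.png",i[:,:,::-1])
E
```

```text
t 20.93 deckpos [-0.0434  0.1625  0.1992] xdir 180.08 F [2.  0.3 0.2] w 0.0521 gf 0.0
```

View pics/b7.png

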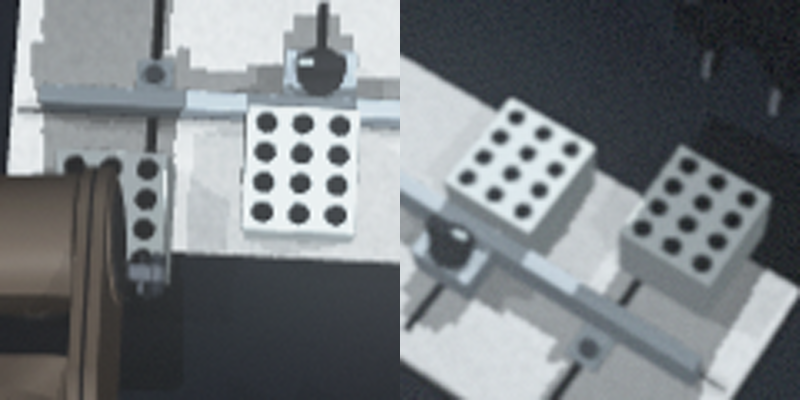

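Both blocks are wells up: block 2 at the rail and block 1 (scene crop (690,220)) still short of it. I'll push block 1 home.

send_rows(rows=[[0.002, 0, 0.035, 0, 0, 0], [0.002, 0, 0.07, 0, 0, 0], [0.002, 0, 0.105, 0, 0, 0], [0.002, 0, 0.13, 0, 0, 0], [0.002, 0, 0.148, 0, 0, 0]])

```text
t: 21.45
ee_pos: [0.4944, 0.1209, 0.0403]
eef_rot: [0.016, 1.0, -0.0, -0.004]
ft_force: [-0.7, -0.4, 0.0]
grip_width: 0.0522
grip_force: 0.0
```

send_rows(rows=[[-0.007, 0, 0, 0, 0, 0], [-0.014, 0, 0, 0, 0, 0], [-0.021, 0, -0.001, 0, 0, 0], [-0.026, 0, -0.0025, 0, 0, 0], [-0.031, 0, -0.004, 0, 0, 0]])

```text
t: 21.87
ee_pos: [0.5302, 0.1202, 0.0507]
eef_rot: [0.016, 1.0, 0.0, 0.001]
ft_force: [-2.9, -0.3, -0.9]
grip_width: 0.0519
grip_force: 0.0
```

send_rows(rows=[[-0.004, 0, -0.001, 0, 0, 0], [-0.008, 0, -0.002, 0, 0, 0], [-0.012, 0, -0.003, 0, 0, 0]])

```text
t: 22.12
ee_pos: [0.541, 0.1198, 0.0528]
eef_rot: [0.016, 1.0, 0.0, 0.0]
ft_force: [-1.7, 0.4, -1.8]
grip_width: 0.052
grip_force: 1.0
```

send_rows(rows=[[-0.0015, 0, -0.0005, 0, 0, 0], [-0.003, 0, -0.001, 0, 0, 0], [-0.003, 0, -0.001, 0, 0, 0]])

```text
t: 22.37
ee_pos: [0.544, 0.1197, 0.0535]
eef_rot: [0.016, 1.0, 0.0, 0.0]
ft_force: [-1.2, 0.9, 0.1]
grip_width: 0.0521
grip_force: 0.7
```

```bash
python3 - <<'E'
from h import *
o=state()
E
```

```text
t 22.37 deckpos [0.0002 0.162  0.0535] xdir 180.03 F [-1.2  0.9  0.1] w 0.0521 gf 0.7
```

send_rows(rows=[[-0.001, 0, -0.0005, 0, 0, 0], [-0.002, 0, -0.001, 0, 0, 0], [-0.002, 0, -0.001, 0, 0, 0]])

```text
t: 22.62
ee_pos: [0.5456, 0.1197, 0.0543]
eef_rot: [0.016, 1.0, -0.0, -0.0]
ft_force: [-3.0, 0.6, -2.4]
grip_width: 0.0518
grip_force: 1.0
```

send_rows(rows=[[-0.001, 0, -0.0005, 0, 0, 0], [-0.0015, 0, -0.0005, 0, 0, 0], [-0.0015, 0, -0.0005, 0, 0, 0]])

```text
t: 22.87
ee_pos: [0.5464, 0.1197, 0.0546]
eef_rot: [0.016, 1.0, 0.0, -0.001]
ft_force: [-4.5, 0.9, 0.7]
grip_width: 0.052
grip_force: 2.5
```

```bash
python3 - <<'E'
from h import *
o=state()
E
```

```text
t 22.87 deckpos [0.0026 0.1621 0.0546] xdir 180.02 F [-4.5  0.9  0.7] w 0.052 gf 2.5
```

send_rows(rows=[[-0.001, 0, -0.0005, 0, 0, 0], [-0.0015, 0, -0.0005, 0, 0, 0], [-0.0015, 0, -0.0005, 0, 0, 0]])

```text
t: 23.12
ee_pos: [0.5463, 0.1197, 0.0546]
eef_rot: [0.016, 1.0, -0.0, -0.003]
ft_force: [-9.8, 0.9, 3.0]
grip_width: 0.052
grip_force: 4.4
```

send_rows(rows=[[0.012, 0, 0, 0, 0, 0], [0.03, 0, 0, 0, 0, 0], [0.05, 0, -0.03, 0, 0, 0], [0.06, 0, -0.07, 0, 0, 0], [0.07, 0, -0.11, 0, 0, 0]])

```text
t: 23.53
ee_pos: [0.4783, 0.1217, 0.1662]
eef_rot: [0.016, 1.0, -0.0, 0.001]
ft_force: [1.3, 0.1, 1.1]
grip_width: 0.052
grip_force: 0.0
```

send_rows(rows=[[0, 0.03, -0.03, 0, 0, 0], [0, 0.06, -0.06, 0, 0, 0], [0, 0.1, -0.08, 0, 0, 0], [0, 0.13, -0.1, 0, 0, 0]], jaw=255)

```text
t: 23.87
ee_pos: [0.4842, 0.2534, 0.2689]
eef_rot: [0.016, 1.0, 0.001, 0.004]
ft_force: [0.5, 0.6, -0.5]
grip_width: 0.0034
grip_force: 0.0
```

```bash
python3 - <<'E'
from h import *
o=state(); p=env.capture("scene"); q=env.capture("top")
a=env.landmark_of(p,"cap_top")[0]; b=env.landmark_of(q,"cap_top")[0]; print(a,b)
T=tri([(p,a["at"]),(q,b["at"])]); print("cap",T,onz(p,a["at"],.182),onz(q,b["at"],.182))
i=np.hstack([cv2.resize(a,(400,400),interpolation=cv2.INTER_CUBIC) for a in(q["image"][140:260,200:320],p["image"][180:300,220:340])]);cv2.imwrite("pics/b8.png",i[:,:,::-1])
E
```

```text
t 23.87 deckpos [-0.0638  0.2937  0.2689] xdir 179.98 F [ 0.5  0.6 -0.5] w 0.0034 gf 0.0
{'at': [417.7, 246.9], 'score': 0.52} {'at': [293.4, 179.2], 'score': 0.32}
cap [0.58294546 0.16858893 0.36468902] [0.47868488 0.37891105 0.182     ] [ 0.61201617 -0.03987743  0.182     ]
```

View pics/b8.png

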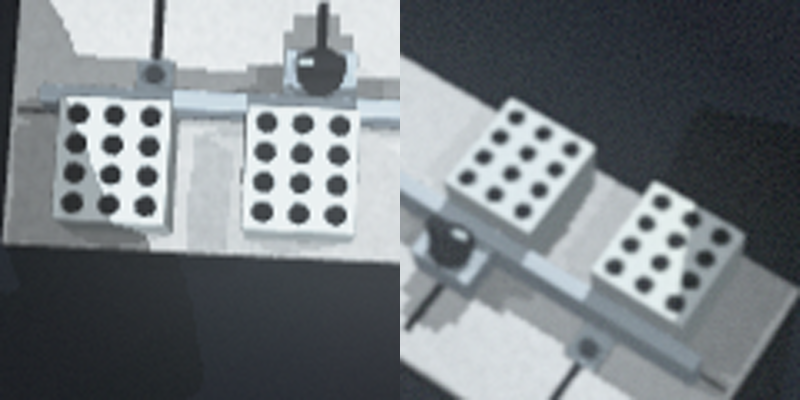

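Both blocks lie wells up against the rail. I'll check squareness from the well grids and plan the cap press.

```bash
cat > chk.py <<'E'
from h import *
q=env.capture("top"); g=cv2.cvtColor(q["image"],cv2.COLOR_RGB2GRAY)
for n,(u,v,w,h) in dict(b1=(214,167,38,42),b2=(272,170,36,42)).items():
    s=4; c=cv2.resize(g[v:v+h,u:u+w],None,fx=s,fy=s,interpolation=cv2.INTER_CUBIC)
    m=(c<95).astype(np.uint8); k,_,st,ce=cv2.connectedComponentsWithStats(m)
    pts=[wd(onz(q,((x+.5)/s-.5+u,(y+.5)/s-.5+v),.082))[:2] for a,(x,y) in zip(st[:,4],ce) if 120<a<700][0:]
    pts=np.array(pts); pts=pts[np.abs(pts-np.median(pts,0)).max(1)<.05]
    rc=cv2.minAreaRect(pts.astype(np.float32)*1000); print(n,len(pts),"centre",pts.mean(0).round(4),"rect",rc)
E
python3 - <<'E'
import chk
from h import *
p=env.capture("scene"); q=env.capture("top")
print([(d["score"],onz(p,d["at"],.182)) for d in env.landmark_of(p,"cap_top")[:2]],[(d["score"],onz(q,d["at"],.182)) for d in env.landmark_of(q,"cap_top")[:3]])
c=wd(np.array([.476,.379,0])); plan([(c[0],c[1],.26,180),(c[0],c[1],.215,180)])
E
```

```text
b1 13 centre [0.0664 0.1666] rect ((64.77213287353516, 173.09017944335938), (78.88411712646484, 75.07632446289062), 89.95829772949219)
b2 12 centre [0.0633 0.0122] rect ((63.17275619506836, 12.171875), (58.2254753112793, 72.23735809326172), 89.9912338256836)
[(0.73, array([0.47618944, 0.37972312, 0.182     ]))] []
[0.0108, 0.1282, 0.004] [-0.04, -0.09, -0.07] rows>= 4
[-0.0, -0.0, 0.045] [0.0, 0.0, 0.0] rows>= 2
```

send_rows(rows=[[0.003, 0.03, 0, 0, 0, 0], [0.006, 0.06, 0, 0, 0, 0], [0.009, 0.09, 0, 0, 0, 0], [0.011, 0.12, 0, 0, 0, 0], [0.011, 0.128, 0, 0, 0, 0]])

```text
t: 24.73
ee_pos: [0.4753, 0.3822, 0.2644]
eef_rot: [0.015, 1.0, 0.0, -0.001]
ft_force: [0.1, -1.1, 0.3]
grip_width: -0.0001
grip_force: 0.0
```

send_rows(rows=[[0, 0, 0.015, 0, 0, 0], [0, 0, 0.03, 0, 0, 0], [0, 0, 0.045, 0, 0, 0], [0, 0, 0.055, 0, 0, 0], [0, 0, 0.055, 0, 0, 0]])

```text
t: 25.15
ee_pos: [0.4746, 0.3782, 0.2066]
eef_rot: [0.016, 1.0, -0.002, -0.003]
ft_force: [-0.1, -1.2, -0.5]
grip_width: 0.0
grip_force: 0.0
```

```bash
python3 - <<'E'
from h import *
o=state(); print(o["ee_pos"])
p=env.capture("scene"); q=env.capture("top")
i=np.hstack([cv2.resize(a,(400,400),interpolation=cv2.INTER_CUBIC) for a in(q["image"][180:280,70:170],p["image"][190:310,350:470])]);cv2.imwrite("pics/cap.png",i[:,:,::-1])
E
```

```text
t 25.15 deckpos [-0.0774  0.4181  0.2066] xdir 179.96 F [-0.1 -1.2 -0.5] w 0.0 gf 0.0
[0.47458147 0.37816318 0.2066098 ]
```

View pics/cap.png

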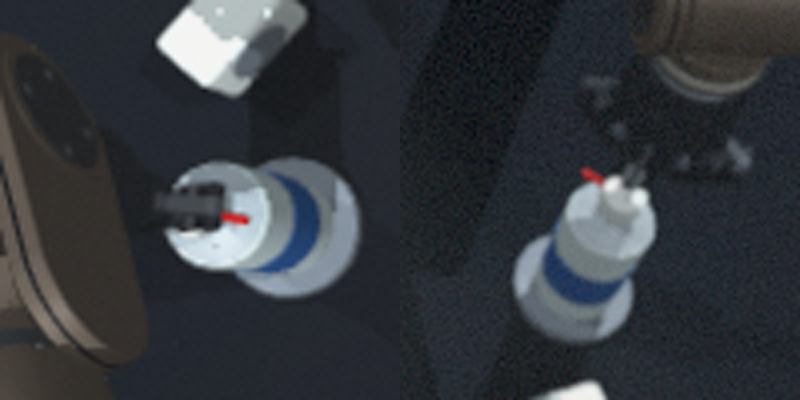

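The fingertip is right above the cap (scene crop about (625,190)), so I'll press straight down.

send_rows(rows=[[0, 0, 0.004, 0, 0, 0], [0, 0, 0.008, 0, 0, 0], [0, 0, 0.012, 0, 0, 0], [0, 0, 0.015, 0, 0, 0], [0, 0, 0.015, 0, 0, 0]])

```text
t: 25.67
ee_pos: [0.4753, 0.3798, 0.1945]
eef_rot: [0.016, 1.0, -0.0, -0.001]
ft_force: [0.1, 0.4, -0.5]
grip_width: -0.0003
grip_force: 0.0
```

send_rows(rows=[[0, 0, 0.003, 0, 0, 0], [0, 0, 0.006, 0, 0, 0], [0, 0, 0.006, 0, 0, 0]])

```text
t: 25.92
ee_pos: [0.476, 0.3801, 0.1898]
eef_rot: [0.016, 1.0, 0.0, 0.0]
ft_force: [-0.5, -1.5, 3.2]
grip_width: -0.0005
grip_force: 2.1
```

```bash
python3 - <<'E'
from h import *
state()
E
```

```text
t 25.92 deckpos [-0.0761  0.4201  0.1898] xdir 180.04 F [-0.5 -1.5  3.2] w -0.0005 gf 2.1
```

send_rows(rows=[[0, 0, 0.003, 0, 0, 0], [0, 0, 0.006, 0, 0, 0], [0, 0, 0.007, 0, 0, 0], [0, 0, 0.007, 0, 0, 0], [0, 0, 0.007, 0, 0, 0]])

```text
t: 26.33
ee_pos: [0.4761, 0.3803, 0.185]
eef_rot: [0.016, 1.0, 0.0, 0.001]
ft_force: [-3.0, -1.7, 9.7]
grip_width: 0.0003
grip_force: 4.8
```

send_rows(rows=[[0, 0, 0.001, 0, 0, 0], [0, 0, 0.002, 0, 0, 0], [0, 0, 0.002, 0, 0, 0], [0, 0, 0.002, 0, 0, 0], [0, 0, 0.002, 0, 0, 0]])

```text
t: 26.75
ee_pos: [0.4762, 0.3803, 0.185]
eef_rot: [0.015, 1.0, 0.0, 0.001]
ft_force: [-6.9, -3.4, 16.1]
grip_width: -0.0001
grip_force: 7.9
```

```bash
python3 - <<'E'
from h import *
state()
E
```

```text
t 26.75 deckpos [-0.0758  0.4203  0.185 ] xdir 180.05 F [-6.9 -3.4 16.1] w -0.0001 gf 7.9
```

Fully down (a hard stop at 16 N). I'll retreat and make a final check.

send_rows(rows=[[0, 0, -0.01, 0, 0, 0], [0, 0, -0.03, 0, 0, 0], [0, 0, -0.06, 0, 0, 0], [0, 0, -0.09, 0, 0, 0], [0, 0, -0.12, 0, 0, 0]])

```text
t: 27.17
ee_pos: [0.4754, 0.3798, 0.3008]
eef_rot: [0.016, 1.0, -0.0, -0.0]
ft_force: [0.2, 0.5, 0.8]
grip_width: -0.0003
grip_force: 0.0
```

send_rows(rows=[[0, 0, 0, 0, 0, 0], [0, 0, 0, 0, 0, 0], [0, 0, 0, 0, 0, 0], [0, 0, 0, 0, 0, 0], [0, 0, 0, 0, 0, 0]])

```text
t: 27.58
ee_pos: [0.475, 0.3795, 0.2979]
eef_rot: [0.016, 1.0, -0.001, -0.002]
ft_force: [0.3, 0.6, -0.4]
grip_width: -0.0004
grip_force: 0.0
```

```bash
python3 - <<'E'
import chk
from h import *
o=state()
b=(chk.q["image"]); import glob
old=cv2.imread("pics/b8.png")[:,:400]; new=cv2.resize(b[140:260,200:320],(400,400),interpolation=cv2.INTER_CUBIC)[:,:,::-1]
# registration of the two block regions against the picture after pushing
for n,(x0,y0,x1,y1) in dict(b1=(60,95,165,215),b2=(250,105,350,230),knob=(285,40,350,95)).items():
    r=cv2.matchTemplate(new,old[y0:y1,x0:x1],cv2.TM_CCOEFF_NORMED); _,s,_,l=cv2.minMaxLoc(r); print(n,round(s,3),np.array(l)-[x0,y0])
for t,z in dict(reagent_c=.075,beaker_c=.045,timer_c=.03,rail_face=.032).items():
    print(t,[np.round(onz(chk.q,d["at"],z),3) for d in env.landmark_of(chk.q,t)[:1]])
E
```

```text
b1 12 centre [0.0633 0.1627] rect ((63.25714874267578, 162.84030151367188), (72.30965423583984, 58.45842742919922), 0.04086967930197716)
b2 12 centre [0.0633 0.0122] rect ((63.15605926513672, 12.166540145874023), (58.23537063598633, 72.27848052978516), 89.98939514160156)
t 27.63 deckpos [-0.0769  0.4196  0.2982] xdir 180.03 F [-1.  -0.2  0.8] w 0.0002 gf 0.0
b1 0.939 [0 0]
b2 1.0 [0 0]
knob 1.0 [0 0]
reagent_c [array([ 0.444, -0.436,  0.075])]
beaker_c [array([ 0.659, -0.44 ,  0.045])]
timer_c [array([0.622, 0.426, 0.03 ])]
rail_face [array([ 0.644, -0.037,  0.032])]
```

```bash
python3 -c "
from workcell import env
print(env.sign_off())"
```

```text
the job is handed in; nothing more can be done
None
```

I handed the job in at about 28 s on the robot's clock; the sign-off returned no verdict. By my last measurements the rail is on the line with its knob tightened to the stop, both blocks present lie wells up and square against it, the cap went fully down and was released (I did not measure its return), and the bottle, beaker and timer have not moved.

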